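# Restock the shelf tray with screw cartons in order of height

## Robot

A 7-joint arm with a two-finger parallel gripper is mounted at the origin on the work surface. World frame = base frame: x ahead of the robot, y to its left, z up, the work surface at z = 0. Lengths are in m, angles in degrees, forces in N, time in s.
With the tool pointing down it reaches from about 0.35 to 0.9 m from the base axis. Payload 8.1 kg.
Tool frame: the origin (TCP) lies midway between the tips of the shut fingers; the grasp point (between the pads) lies 19 mm behind it; z points along the fingers, y is the direction in which the jaws open and shut (so a half turn about z gives the same grasp; the last joint's range is limited). The gripper opens to 85 mm and grips with 20 to 120 N. Pads are 22 mm wide; open, the fingers measure 114 mm over their backs; the gripper's body (76 mm by 85 mm) begins 54 mm behind the grasp point. The pads swing forward as they close: fully open they stand 13 mm farther back than shut.
Start: joints at [-83.171, 24.895, 1.432, 90.138, -0.665, 64.973, -4.303], TCP at [0.138, 0.61, 0.231] pointing down, gripper open.
Joint ranges: [-149.89, 149.89], [-25.12, 119.58], [-72.63, 75.52], [4.76, 147.25], [-75.54, 255.54], [6.69, 114.76], [-157.13, 157.13]. Speed limits (degrees/s): [127.2, 127.2, 172.46, 172.46, 180, 180, 180].

## Interface

Orientations are given as [roll, pitch, yaw] about the fixed x, y, z axes, in that order (R = Rz(yaw) Ry(pitch) Rx(roll)).
In Python, from workcell import robot gives the robot as it stands. Calls block until the motion is done:
- robot.goto(position, orientation): joint-space move of the TCP to a pose.
- robot.servo_line(position, frame=None, feed=0.15, contact_N=None): straight line of the TCP; frame=None keeps the orientation; feed is the mean speed in m/s. With contact_N (N) it stops when the force on the tool has changed by that much, and returns True; else False.
- robot.movej(angles): joint-space move.
- robot.gripper_to(opening): finger opening in m; the grip force is fixed at half the most; returns when the fingers have stopped.
- robot.hold(seconds).
- robot.solve_ik(position, orientation): joint angles nearest the present ones, or None.
- robot.observe(): the state.
- robot.snapshot(name): name is "scene" or "side" or "wrist"; returns the picture (400x640x3 uint8, red, green, blue); there is no depth.
- robot.calibration(name): a dict with "K" (3x3 intrinsics, pixels), "k1" (the pictures are not rectified: a ray, as slopes to the right and down, at radius r is drawn at 1 + k1 r^2 times it, then the intrinsics apply), "extrinsics" (4x4, takes a point from camera to world coordinates). Camera axes: x right, y down, z forward; pixel columns grow to the right and rows downward; lengths in m; the calibration is good to about 2 mm. A picture is of the moment at which its call begins: read the wrist's pose just before it. calibration takes no time and is no camera call; for the wrist camera it gives the pose at the moment of the call.
A pose or a line that the arm cannot do raises robot.PlanningError and nothing moves.
- robot.sign_off(): hands the job in, once; it reports no verdict.
The state is a dict: "t": time; "joint_pos": joint angles; "qd": joint speeds; "tau": joint torques, N m; "tool_pos": TCP position; "tcp_rot": TCP orientation; "wrist_force": force on the tool from outside, world axes, zero at the start; "moment": the same for the moment, N m; "grip_width": finger opening in m.
Only numpy, scipy, OpenCV 4.12 (cv2) and the standard library are available. Lean on these libraries where they do the work, as an engineer would, in place of code of your own. Each camera call takes 0.05 s, during which the arm holds its last target.

## Task

Restock the blue shelf tray: the shortest (yellow) and the tallest (black) screw carton already stand at its two ends, so set the other four cartons from the bench upright between them, in one row that climbs in height from the yellow to the black. Space them evenly with a clear gap between neighbours, square with the tray, and set each down on the tray floor rather than dropping it. Do not shove or tip the light tray, leave the two end cartons where they are, and do not disturb the bottle, the nut box or the tape roll.

Things in the scene. Friction and masses are not known exactly. Their poses are not given: they have to be found in the camera images.
- tray: Light blue plastic shelf tray, open on top, loose on the bench and only 160 g, so it slides if pushed. Outside 86 (its x) x 356 (its y, the long way) x 28 high, walls and floor 3 thick (inside 80 x 350). Origin: centre of its underside; z up.
- carton_yellow: White folding carton of screws with a yellow printed band and lid, rigid. 42 wide (its x) x 32 thick (its y) x 60 tall (its z, up). The shortest of the six; it already stands in the tray at one end (which end varies), centred on the tray's width and 137.5 mm from the tray's middle. Looks the same turned half round. Origin: centre of its underside.
- carton_turquoise: White folding carton of screws with a turquoise printed band and lid, rigid. 45 wide (its x) x 34 thick (its y) x 74 tall (its z, up). Stands loose and upright on the bench in front of the tray. About 180 g. Looks the same turned half round. Origin: centre of its underside.
- carton_red: White folding carton of screws with a red printed band and lid, rigid. 48 wide (its x) x 36 thick (its y) x 88 tall (its z, up). Stands loose and upright on the bench in front of the tray. About 250 g. Looks the same turned half round. Origin: centre of its underside.
- carton_green: White folding carton of screws with a green printed band and lid, rigid. 51 wide (its x) x 38 thick (its y) x 102 tall (its z, up). Stands loose and upright on the bench in front of the tray. About 330 g. Looks the same turned half round. Origin: centre of its underside.
- carton_purple: White folding carton of screws with a purple printed band and lid, rigid. 54 wide (its x) x 40 thick (its y) x 116 tall (its z, up). Stands loose and upright on the bench in front of the tray. About 420 g. Looks the same turned half round. Origin: centre of its underside.
- carton_black: White folding carton of screws with a black printed band and lid, rigid. 57 wide (its x) x 42 thick (its y) x 130 tall (its z, up). The tallest of the six; it already stands in the tray at one end (which end varies), centred on the tray's width and 137.5 mm from the tray's middle. Looks the same turned half round. Origin: centre of its underside.
- oil_bottle: Bystander: white round squeeze bottle with blue nozzle cap and a striped label, 47 diameter, 140 tall, standing among the loose cartons. Origin: centre of its underside.
- nut_box: Bystander: open clear plastic box of steel nuts, 110 x 85 x 45 high, on the bench to one side of the tray. Origin: centre of its underside.
- tape_roll: Bystander: roll of brown packing tape lying flat, 100 diameter, 48 high, on the bench to one side of the tray. Origin: centre of its underside.

How it is judged (in metres and radians):
At the end, for the whole second after the job is handed in: Order yellow, turquoise, red, green, purple, black; neighbours' centres 40-72 mm apart; each within 16 mm of the tray's long centre line, on its floor, upright (0.1 rad), square (0.22 rad), released, at rest. Tray, end cartons, bottle, nut box, tape moved under 25 mm; tray level, bottle upright (horizontal distance between carton_yellow and carton_turquoise between 0.04 and 0.072 m and horizontal distance between carton_turquoise and carton_red between 0.04 and 0.072 m and horizontal distance between carton_red and carton_green between 0.04 and 0.072 m and horizontal distance between carton_green and carton_purple between 0.04 and 0.072 m and horizontal distance between carton_purple and carton_black between 0.04 and 0.072 m and x of carton_yellow in the frame of tray between -0.016 and 0.016 m and z of carton_yellow in the frame of tray between -0.003 and 0.008 m and y of carton_yellow in the frame of tray between -0.165 and 0.165 m and angle between each of carton_yellow, carton_turquoise, carton_red, carton_green, carton_purple, carton_black's own z axis and vertical below 0.1 rad and angle between the x axis of each of carton_yellow, carton_turquoise, carton_red, carton_green, carton_purple, carton_black and the x axis of tray, either way round below 0.22 rad and x of carton_turquoise in the frame of tray between -0.016 and 0.016 m and z of carton_turquoise in the frame of tray between -0.003 and 0.008 m and y of carton_turquoise in the frame of tray between -0.165 and 0.165 m and x of carton_red in the frame of tray between -0.016 and 0.016 m and z of carton_red in the frame of tray between -0.003 and 0.008 m and y of carton_red in the frame of tray between -0.165 and 0.165 m and x of carton_green in the frame of tray between -0.016 and 0.016 m and z of carton_green in the frame of tray between -0.003 and 0.008 m and y of carton_green in the frame of tray between -0.165 and 0.165 m and x of carton_purple in the frame of tray between -0.016 and 0.016 m and z of carton_purple in the frame of tray between -0.003 and 0.008 m and y of carton_purple in the frame of tray between -0.165 and 0.165 m and x of carton_black in the frame of tray between -0.016 and 0.016 m and z of carton_black in the frame of tray between -0.003 and 0.008 m and y of carton_black in the frame of tray between -0.165 and 0.165 m and distance of each of carton_yellow, carton_black, tray, oil_bottle, nut_box, tape_roll from where it was at the start of the episode below 0.025 m and linear speed of each of tray, carton_yellow, carton_turquoise, carton_red, carton_green, carton_purple, carton_black below 0.02 m/s and angular speed of each of tray, carton_yellow, carton_turquoise, carton_red, carton_green, carton_purple, carton_black below 0.2 rad/s and angle between tray's own z axis and vertical below 0.05 rad and angle between oil_bottle's own z axis and vertical below 0.15 rad); the robot touches nothing.
It fails at once if A carton is dropped, thrown or knocked over: it moves faster than 0.5 m/s with no finger on it ((linear speed of carton_yellow above 0.5 m/s and contact force between the fingers and carton_yellow below 0.05 N) or (linear speed of carton_turquoise above 0.5 m/s and contact force between the fingers and carton_turquoise below 0.05 N) or (linear speed of carton_red above 0.5 m/s and contact force between the fingers and carton_red below 0.05 N) or (linear speed of carton_green above 0.5 m/s and contact force between the fingers and carton_green below 0.05 N) or (linear speed of carton_purple above 0.5 m/s and contact force between the fingers and carton_purple below 0.05 N) or (linear speed of carton_black above 0.5 m/s and contact force between the fingers and carton_black below 0.05 N)).
It fails at once if The tray is tipped by more than about 9 degrees (angle between tray's own z axis and vertical above 0.15 rad).
It also fails if it takes over 101 s, if anything falls off the work surface, if the arm or the gripper's body presses on something with over 40 N, if the wrist force passes 120 N, or if a joint passes its speed limit or range.

## Working session

There is one attempt and no reset: what is moved stays moved. The work goes in short steps, each a Python script; the robot and the scene stay as the last script left them, time stands still between calls to the robot, and variables do not carry over. Pictures are saved under pics/ and viewed, and the job is handed in when it is done.

```bash
ls; mkdir -p pics; python3 - <<'E'
from workcell import robot
import cv2
for n in ["scene","side","wrist"]:
    c=robot.calibration(n); print(n,c["K"],c["k1"],c["extrinsics"])
    cv2.imwrite(f"pics/{n}0.png",robot.snapshot(n)[:,:,::-1])
print(robot.observe())
E
```

```text
pics
scene [[382.58667949   0.         327.35806895]
 [  0.         382.58667949 197.38154146]
 [  0.           0.           1.        ]] -0.05941176662263979 [[ 0.10267208  0.71253546 -0.69408332  1.24123794]
 [ 0.99467885 -0.06757389  0.07776726 -0.05472899]
 [ 0.00851003 -0.69837453 -0.71568191  0.71394539]
 [ 0.          0.          0.          1.        ]]
side [[386.85668425   0.         313.67061644]
 [  0.         386.85668425 198.80759462]
 [  0.           0.           1.        ]] -0.009438476613866778 [[ 0.75056062 -0.42278032  0.50785387 -0.01610404]
 [-0.66067736 -0.46521519  0.58913517 -0.64058069]
 [-0.01281342 -0.77770921 -0.62849359  0.75742425]
 [ 0.          0.          0.          1.        ]]
wrist [[284.16860533   0.         321.23779922]
 [  0.         284.16860533 196.04601984]
 [  0.           0.           1.        ]] 0.0008595458676062775 [[ 2.19626638e-01  9.31106830e-01  2.91211625e-01  6.18610988e-02]
 [ 9.75583655e-01 -2.09362821e-01 -6.63606933e-02  6.25127473e-01]
 [-8.20007408e-04  2.98675878e-01 -9.54354257e-01  3.73634136e-01]
 [ 0.00000000e+00  0.00000000e+00  0.00000000e+00  1.00000000e+00]]
{'t': 0.15, 'joint_pos': array([-83.17042674,  24.92597877,   1.43085197,  90.17587023,
        -0.66478753,  64.97374796,  -4.30252327]), 'qd': array([-0.03125407, -0.02507844, -0.01573932, -0.20252492, -0.12055559,
        0.07091106, -0.04013305]), 'tau': array([ 1.74785328e-03, -6.70877910e+01,  1.02587208e+00, -3.16450346e+01,
        1.56244682e-02,  8.97389778e-03, -4.61801869e-05]), 'tool_pos': array([0.13745112, 0.60931407, 0.23072884]), 'tcp_rot': array([-1.79932977e+02,  5.98163964e-03,  1.67288341e+02]), 'wrist_force': array([-0.21065981, -0.03089647,  0.43487747]), 'moment': array([-0.00753268, -0.03063349,  0.03454539]), 'grip_width': 0.08496459372901186}
```

View pics/scene0.png

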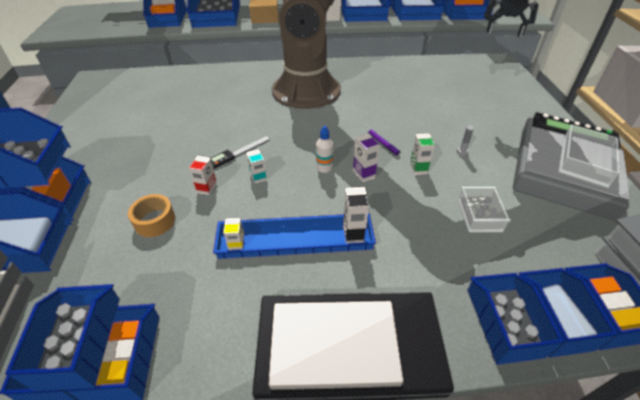

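View pics/side0.png

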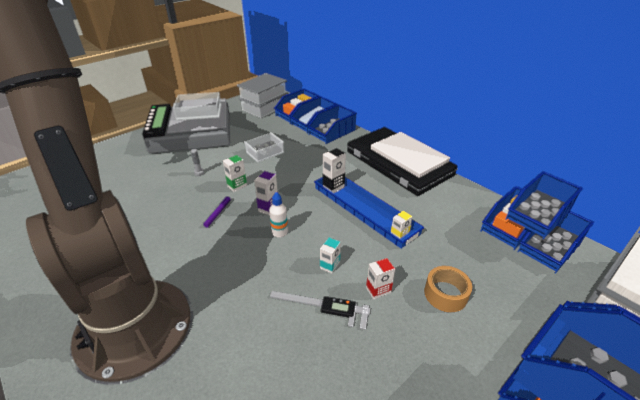

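View pics/wrist0.png

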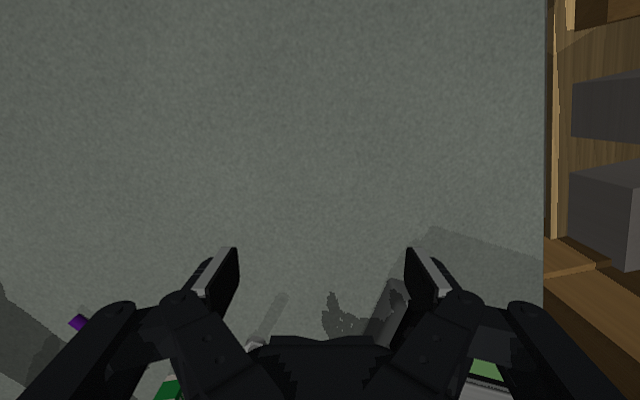

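```bash
python3 - <<'E'
import cv2
a=cv2.imread("pics/scene0.png")[120:265,185:445]; cv2.imwrite("pics/sc_z.png",cv2.resize(a,None,fx=3,fy=3,interpolation=cv2.INTER_NEAREST))
a=cv2.imread("pics/side0.png")[130:310,210:440]; cv2.imwrite("pics/si_z.png",cv2.resize(a,None,fx=3,fy=3,interpolation=cv2.INTER_NEAREST))
E
```

```text
(no output)
```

View pics/sc_z.png

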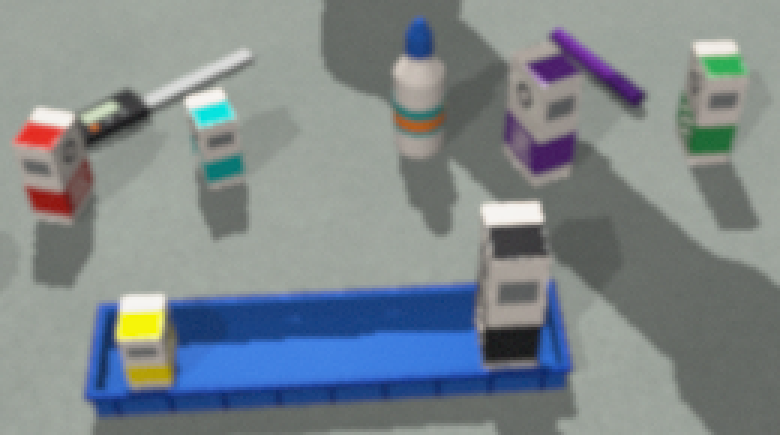

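View pics/si_z.png

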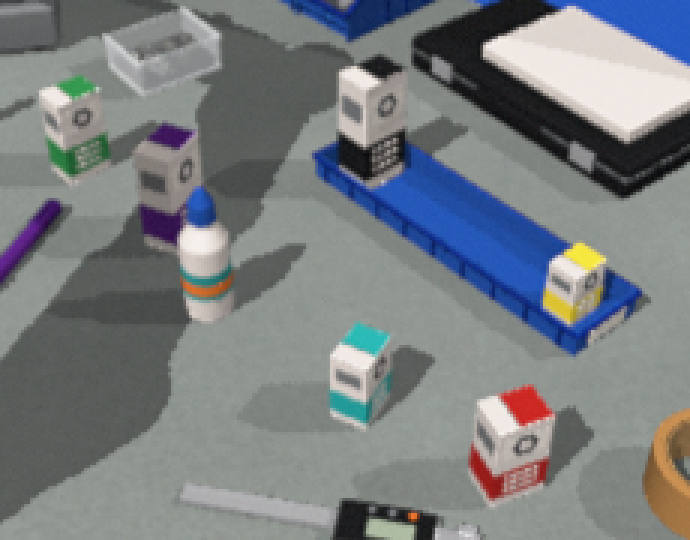

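```bash
cat > h.py <<'E'
import numpy as np, cv2
from workcell import robot
def ray(cal,px):
    # pixel -> world origin, direction; distortion model: drawn = ray*(1+k1 r^2)
    px=np.atleast_2d(np.asarray(px,float)); K=cal["K"]
    u=cv2.undistortPoints(px.reshape(-1,1,2),K,np.array([cal["k1"],0,0,0,0.])).reshape(-1,2)
    d=np.c_[u,np.ones(len(u))]@cal["extrinsics"][:3,:3].T
    return cal["extrinsics"][:3,3],d
def onz(cal,px,z):
    o,d=ray(cal,px); return o+d*((z-o[2])/d[:,2])[:,None]
def proj(cal,P):
    E=np.linalg.inv(cal["extrinsics"]); P=np.atleast_2d(P)@E[:3,:3].T+E[:3,3]
    s=P[:,:2]/P[:,2:]; s=s*(1+cal["k1"]*(s**2).sum(1,keepdims=True))
    return s*np.diag(cal["K"])[:2]+cal["K"][:2,2]
H=dict(yellow=.060,turquoise=.074,red=.088,green=.102,purple=.116,black=.130)
E
python3 - <<'E'
from h import *
c=robot.calibration("scene")
P=dict(red=(45,128),turquoise=(212,105),purple=(543,65),green=(717,56),yellow=(142,315),black=(513,230))
for k,p in P.items():
    z=H[k]+(.003 if k in("yellow","black") else 0)
    print(k,onz(c,np.array(p)/3+(185,120),z)[0].round(3))
print('bottle base',onz(c,np.array((420,145))/3+(185,120),0)[0].round(3))
print('tray corners',onz(c,np.array([(95,300),(553,283),(572,372),(88,400)])/3+(185,120),0.028).round(3))
print('nut',onz(c,[(485,195)],0.045).round(3),'tape',onz(c,[(152,208)],0.048).round(3))
for p in ([.45,0,.45],[.5,-.1,.45],[.55,0,.45]):
  for yaw in (0,90,180,-90): print(p,yaw,robot.solve_ik(p,[180,0,yaw]))
E
```

```text
red [ 0.482 -0.293  0.088]
turquoise [ 0.448 -0.156  0.074]
purple [0.473 0.129 0.116]
green [0.455 0.29  0.102]
yellow [ 0.675 -0.203  0.063]
black [0.681 0.069 0.133]
bottle base [0.434 0.028 0.   ]
tray corners [[ 0.626 -0.249  0.028]
 [ 0.642  0.115  0.028]
 [ 0.732  0.113  0.028]
 [ 0.723 -0.245  0.028]]
nut [[0.621 0.411 0.045]] tape [[ 0.591 -0.402  0.048]]
[0.45, 0, 0.45] 0 [-58.0556299   -1.4640949   51.6281074   92.69855118   1.1483594
  88.21078593 -96.47248728]
[0.45, 0, 0.45] 90 [-57.46451338  -1.40535007  51.06720636  92.67682158   1.09369118
  88.20674592  -6.43996231]
[0.45, 0, 0.45] 180 [-54.90950774  -1.16462168  48.62464773  92.57888084   0.87433626
  88.19119161  83.6816686 ]
[0.45, 0, 0.45] -90 None
[0.5, -0.1, 0.45] 0 [-51.22073001  13.96790477  74.60045032  86.39249939 -13.45686359
  89.83326946 -67.0263659 ]
[0.5, -0.1, 0.45] 90 [-48.2133948   11.85935825  68.39927528  86.28086026 -11.01647486
  89.31155876  19.89343604]
[0.5, -0.1, 0.45] 180 [-49.98581101  12.94049283  71.84031813  86.3480964  -12.28596358
  89.56594801 111.50800259]
[0.5, -0.1, 0.45] -90 None
[0.55, 0, 0.45] 0 [-49.38758932  17.05332184  62.07555087  80.94507828 -15.01930149
  90.85010284 -78.6194249 ]
[0.55, 0, 0.45] 90 [-45.97515766  15.53942149  55.9049642   80.75150518 -12.81808762
  90.3791495    8.8464149 ]
[0.55, 0, 0.45] 180 [-43.09796579  14.63112889  51.18805123  80.57821607 -11.3513199
  90.12663434  97.1391158 ]
[0.55, 0, 0.45] -90 [ 38.24363622  24.63519666 -68.58045849  74.18283765  22.95792329
  95.81379823 154.04429041]
```

```bash
python3 - <<'E'
from h import *
q=robot.solve_ik([.62,-.02,.42],[180,0,180]); print(q)
t0=robot.observe()["t"]
robot.movej([0,20,0,90,0,70,90]); print(robot.observe()["t"]-t0, robot.observe()["tool_pos"],robot.observe()["tcp_rot"])
print(robot.solve_ik([.62,-.02,.42],[180,0,180]))
robot.goto([.62,-.02,.42],[180,0,180]); print(robot.observe()["t"]-t0)
c=robot.calibration("wrist"); im=robot.snapshot("wrist"); cv2.imwrite("pics/w1.png",im[:,:,::-1])
np.save("w1cal.npy",c,allow_pickle=True); print(robot.observe()["joint_pos"].round(1))
E
```

```text
[-33.92770523  23.94000794  50.01202683  74.22579691 -18.11354506
  89.85764713 103.5765651 ]
2.8333 [ 0.59269057 -0.05214722  0.28389303] [ 1.79973598e+02 -3.89204238e-03 -1.79908578e+02]
[-3.32791279 19.96188332  0.36854088 71.43274004 -0.12585448 88.60576034
 87.02154894]
3.4583
[-3.4 20.   0.4 71.5 -0.1 88.6 87. ]
```

View pics/w1.png

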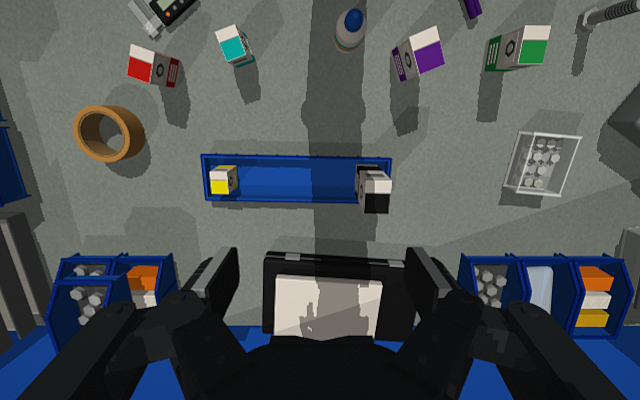

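```bash
python3 - <<'E'
import cv2
a=cv2.imread("pics/w1.png")
t=[a[y:y+60,x:x+80] for x,y in((120,35),(205,18),(380,18),(480,18),(195,150),(335,155))]
t=[cv2.resize(q,(266,200),interpolation=cv2.INTER_NEAREST) for q in t]
cv2.imwrite("pics/w1z.png",cv2.vconcat([cv2.hconcat(t[:3]),cv2.hconcat(t[3:])]))
E
```

```text
(no output)
```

View pics/w1z.png

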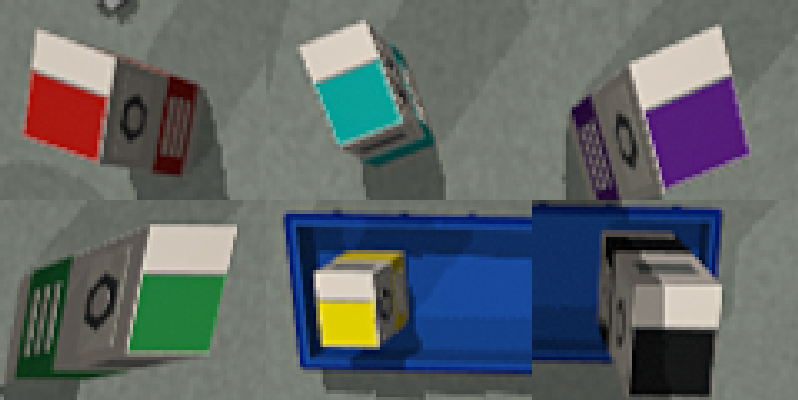

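```bash
cat >> h.py <<'E'
W=dict(yellow=(.042,.032),turquoise=(.045,.034),red=(.048,.036),green=(.051,.038),purple=(.054,.040),black=(.057,.042))
HUE=dict(yellow=(22,35),turquoise=(83,97),red=(170,10),green=(50,75),purple=(130,150))
def lid(im,cal,name,near,base=0.,R=45):
    """im RGB; near: guess px; lid rect -> centre xy, yaw(deg) of carton x axis, sizes"""
    hsv=cv2.cvtColor(im,cv2.COLOR_RGB2HSV); h,s,v=[hsv[:,:,i].astype(int) for i in range(3)]
    roi=np.zeros(h.shape,np.uint8); x,y=map(int,near); roi[max(0,y-R):y+R,max(0,x-R):x+R]=1
    white=((v>185)&(s<40)).astype(np.uint8)*roi
    if name=="black": col=(v<60).astype(np.uint8)*roi
    else:
        a,b=HUE[name]; m=(h>=a)&(h<=b) if a<b else (h>=a)|(h<=b)
        col=(m&(s>130)&(v>70)).astype(np.uint8)*roi
    n,l,st,ce=cv2.connectedComponentsWithStats(col,connectivity=4)
    # the coloured patch next to bright white, i.e. the lid
    wd=cv2.dilate(white,np.ones((5,5)))
    k=max(range(1,n),key=lambda i:(st[i,4]>20)*((l==i)&(wd>0)).sum())
    cm=(l==k).astype(np.uint8)
    u=cv2.morphologyEx(cm|white,cv2.MORPH_CLOSE,np.ones((3,3),np.uint8))
    n,l,st,ce=cv2.connectedComponentsWithStats(u,connectivity=4)
    k2=np.bincount(l[cm>0]).argmax(); m=(l==k2).astype(np.uint8)
    m=cv2.morphologyEx(m,cv2.MORPH_OPEN,np.ones((3,3),np.uint8))
    c=max(cv2.findContours(cv2.resize(m,None,fx=8,fy=8,interpolation=cv2.INTER_NEAREST),cv2.RETR_EXTERNAL,cv2.CHAIN_APPROX_NONE)[0],key=cv2.contourArea)
    px=(c[:,0,:]+.5)/8-.5
    P=onz(cal,px,H[name]+base)[:,:2]
    (cx,cy),(w,d),ang=cv2.minAreaRect((P*1000).astype(np.float32))
    if w<d: w,d,ang=d,w,ang+90
    ang=(ang+90)%180-90
    return np.array([cx,cy])/1000,ang,(w,d),proj(cal,[cx/1000,cy/1000,H[name]+base])[0]
E
python3 - <<'E'
from h import *
c=np.load("w1cal.npy",allow_pickle=True).item()
im=cv2.imread("pics/w1.png")[:,:,::-1].copy()
N=dict(red=(142,60),turquoise=(234,43),purple=(428,45),green=(535,45),yellow=(220,180),black=(374,192))
for k,p in N.items(): print(k,*[np.round(z,4) for z in lid(im,c,k,p,.003 if k in("yellow","black") else 0)],W[k])
# tray rim
hsv=cv2.cvtColor(im,cv2.COLOR_RGB2HSV); m=cv2.inRange(hsv,(105,150,40),(125,255,255)); m[:140]=0;m[225:]=0;m[:,:190]=0;m[:,405:]=0
ys,xs=np.nonzero(m); cc=max(cv2.findContours(m,cv2.RETR_EXTERNAL,cv2.CHAIN_APPROX_NONE)[0],key=cv2.contourArea)[:,0,:]
print(len(xs),cv2.minAreaRect((onz(c,cc,.028)[:,:2]*1000).astype(np.float32)))
q=cv2.approxPolyDP(cv2.convexHull(cc),4,True)[:,0]; print(q.tolist(),onz(c,q,.028)[:,:2].round(4).tolist())
E
```

```text
red [ 0.4798 -0.2969] -18.7245 [47.3222 35.6973] [140.1715  63.5527] (0.048, 0.036)
turquoise [ 0.4481 -0.161 ] 18.4012 [44.034  34.7003] [230.0296  42.5279] (0.045, 0.034)
purple [0.4654 0.13  ] 21.6602 [53.0504 40.3659] [427.1056  50.0914] (0.054, 0.04)
green [0.4552 0.2889] 0.0541 [48.1717 38.6074] [533.6257  44.3236] (0.051, 0.038)
yellow [ 0.6734 -0.206 ] -1.999 [43.5992 32.2472] [218.8505 182.2438] (0.042, 0.032)
black [0.6786 0.0691] -0.9534 [57.0936 41.4355] [377.395  196.8277] (0.057, 0.042)
6653 ((675.7931518554688, -68.91242980957031), (361.3907775878906, 93.79085540771484), 88.89263916015625)
[[201, 154], [391, 161], [389, 176], [357, 203], [205, 199]] [[0.6276, -0.2468], [0.6404, 0.1125], [0.6696, 0.1108], [0.7248, 0.0512], [0.7168, -0.25]]
```

```bash
cat >> h.py <<'E'
PICK=dict(red=(.4798,-.2969,-18.7),turquoise=(.4481,-.161,18.4),purple=(.4654,.13,21.7),green=(.4552,.2889,0.))
Y=np.array([.6734,-.2060]);B=np.array([.6786,.0691]);U=(B-Y)/np.linalg.norm(B-Y);YAW=-np.degrees(np.arctan2(U[0],U[1]))
SLOT=dict(turquoise=.051,red=.104,green=.159,purple=.216)
G=dict(turquoise=.037,red=.049,green=.061,purple=.075)   # TCP above carton underside
def T(s=""): o=robot.observe(); print(s,"t=%.1f"%o["t"],o["tool_pos"].round(4),"yaw %.1f"%o["tcp_rot"][2],"F",o["wrist_force"].round(1),"w %.4f"%o["grip_width"])
def pick(n):
    x,y,a=PICK[n]; r=[180,0,a+90]; g=G[n]
    robot.goto([x,y,H[n]+.06],r) if n!="purple" else robot.goto([x,y,.22],r)
    robot.servo_line([x,y,g],feed=.15); T(n+" at grasp")
    robot.gripper_to(W[n][0]-.01); T("gripped")
    robot.servo_line([x,y,g+.17],feed=.2); robot.hold(.1); T("lifted")
def place(n):
    p=Y+U*SLOT[n]; r=[180,0,90+YAW]; g=G[n]
    robot.goto([*p,g+.17],r)
    robot.servo_line([*p,g+.02],feed=.15); robot.hold(.15); T("above slot")
    print("contact",robot.servo_line([*p,g+.001],feed=.03,contact_N=2.5)); T("down")
def release(n):
    p=Y+U*SLOT[n]
    robot.gripper_to(W[n][0]+.014); T("released")
    z=robot.observe()["tool_pos"][2]
    robot.servo_line([*p,z+.04],feed=.08); robot.servo_line([*p,max(H[n]+.09,.19)],feed=.2); robot.gripper_to(.085); T("clear")
E
python3 - <<'E'
from h import *
print(YAW)
robot.movej([-10,20,0,90,0,70,0]); T()
x,y,a=PICK["purple"]; print(robot.solve_ik([x,y,.22],[180,0,a+90]).round(1))
pick("purple")
E
```

```text
-1.0828883215717486
 t=5.0 [0.5929 0.05   0.2839] yaw 100.0 F [-0.   0.2 -0.1] w 0.0855
[-17.   12.7  -6.  109.8   1.6  57.5  -1.9]
purple at grasp t=6.8 [0.4661 0.1301 0.0756] yaw 111.7 F [ 0.6 -0.6 -0.3] w 0.0855
gripped t=7.2 [0.4661 0.1303 0.0758] yaw 111.7 F [ 0.8 -0.2  6.1] w 0.0535
lifted t=8.3 [0.4645 0.1297 0.2436] yaw 111.7 F [ 0.4 -0.6 -4.8] w 0.0532
```

```bash
python3 - <<'E'
from h import *
place("purple")
cv2.imwrite("pics/p1.png",robot.snapshot("scene")[110:270,180:450,::-1].repeat(2,0).repeat(2,1))
E
```

```text
above slot t=10.6 [0.6781 0.01   0.0961] yaw 88.9 F [-0.9 -0.8 -5.1] w 0.0533
contact True
down t=11.1 [0.6776 0.01   0.0787] yaw 88.9 F [1.4 0.3 4.6] w 0.0535
```

View pics/p1.png

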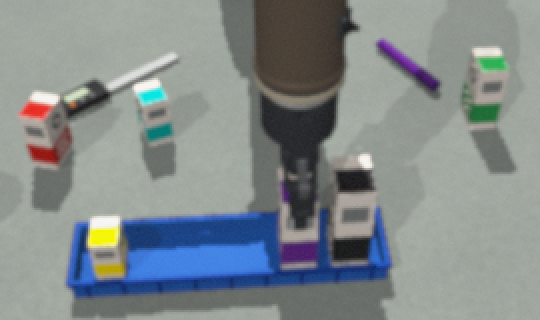

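The purple carton stands on the tray floor between the fingers (about pixel (298,235)). Contact came at the expected height, and the gap to black is clear. Releasing it and going on to green.

```bash
python3 - <<'E'
from h import *
release("purple")
cv2.imwrite("pics/p2.png",robot.snapshot("side")[120:310,200:450,::-1].repeat(2,0).repeat(2,1))
x,y,a=PICK["green"]; robot.goto([x,y,.22],[180,0,90]); 
pick("green"); place("green")
cv2.imwrite("pics/p3.png",robot.snapshot("scene")[110:270,180:450,::-1].repeat(2,0).repeat(2,1))
E
```

```text
released t=11.4 [0.6759 0.0099 0.0774] yaw 88.9 F [-0.5 -0.1 -0.4] w 0.0682
clear t=13.0 [0.677  0.0099 0.205 ] yaw 88.9 F [ 0.2 -0.4  0.2] w 0.0848
green at grasp t=15.6 [0.4561 0.2895 0.0622] yaw 90.0 F [-0.2  0.3  1. ] w 0.0848
gripped t=16.0 [0.4558 0.2893 0.062 ] yaw 90.0 F [-1.3  0.7  6.2] w 0.0500
lifted t=17.1 [0.4545 0.2883 0.2295] yaw 90.0 F [ 0.3  0.6 -2.8] w 0.0504
above slot t=19.9 [ 0.6771 -0.0471  0.0821] yaw 88.9 F [ 0.3 -0.2 -2.9] w 0.0501
contact True
down t=20.4 [ 0.6765 -0.047   0.0649] yaw 88.9 F [ 0.4 -0.8  5.1] w 0.0504
```

View pics/p2.png

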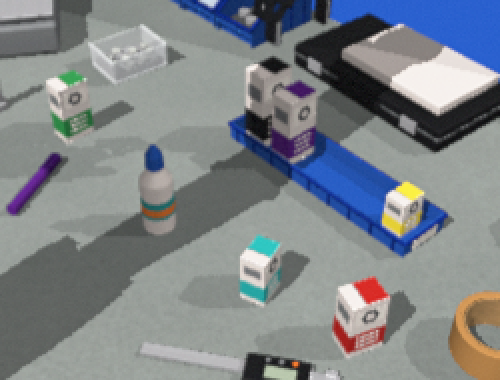

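View pics/p3.png

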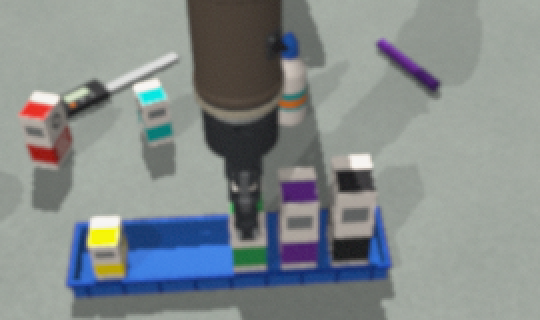

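The first picture shows purple (295,120) upright beside black, with the bottle (158,190) still standing. The second shows green (248,245) down in its slot with a clear gap to purple. Time used is only 20 s, so I'll go on to red and turquoise.

```bash
python3 - <<'E'
from h import *
release("green")
x,y,a=PICK["red"]; robot.goto([x,y,.2],[180,0,90+a]); 
pick("red"); place("red")
cv2.imwrite("pics/p4.png",robot.snapshot("scene")[110:270,180:450,::-1].repeat(2,0).repeat(2,1))
E
```

```text
released t=20.7 [ 0.6753 -0.0469  0.0638] yaw 88.9 F [0.7 0.5 0.1] w 0.0649
clear t=22.3 [ 0.676  -0.047   0.1911] yaw 88.9 F [-0.8 -0.1  0.2] w 0.0850
red at grasp t=24.7 [ 0.4807 -0.2974  0.0502] yaw 71.3 F [1.2 0.5 0.4] w 0.0849
gripped t=25.1 [ 0.4804 -0.2971  0.0499] yaw 71.3 F [0.3 0.1 6.1] w 0.0476
lifted t=26.2 [ 0.479  -0.2964  0.2175] yaw 71.3 F [-0.5  0.6 -2.4] w 0.0474
above slot t=28.6 [ 0.676  -0.1021  0.0701] yaw 88.9 F [ 0.6 -0.6 -3. ] w 0.0474
contact True
down t=29.1 [ 0.6754 -0.1019  0.0528] yaw 88.9 F [-0.5 -0.3  5.2] w 0.0476
```

View pics/p4.png

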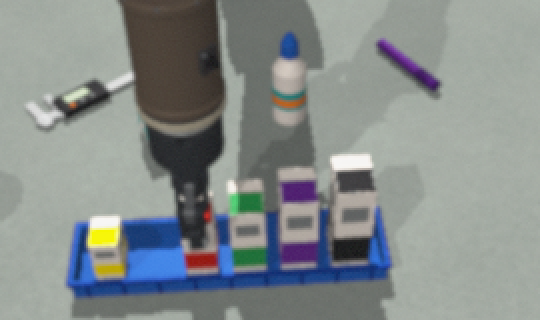

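Red (200,240) is down in its slot. Before the last pick I'll check that turquoise is where I measured it.

```bash
python3 - <<'E'
from h import *
release("red")
x,y,a=PICK["turquoise"]; robot.goto([x+.09,y-.02,.27],[180,0,180])
c=robot.calibration("wrist"); im=robot.snapshot("wrist"); cv2.imwrite("pics/w2.png",im[:,:,::-1])
p=proj(c,[x,y,.074])[0]; print(p, lid(im,c,"turquoise",p,0,60)); T()
E
```

```text
released t=29.4 [ 0.6742 -0.1018  0.0518] yaw 88.9 F [-0.   1.3 -0.3] w 0.0619
clear t=31.1 [ 0.675  -0.102   0.1892] yaw 88.9 F [-0.3  0.1 -0.1] w 0.0850
[339.57118919  95.26583797] (array([ 0.44868008, -0.16102788]), 18.633554458618164, (44.409366607666016, 34.02466583251953), array([339.53673862,  95.8125415 ]))
 t=32.6 [ 0.5383 -0.1808  0.2697] yaw 180.0 F [-0.8  0.   0.3] w 0.0848
```

View pics/w2.png

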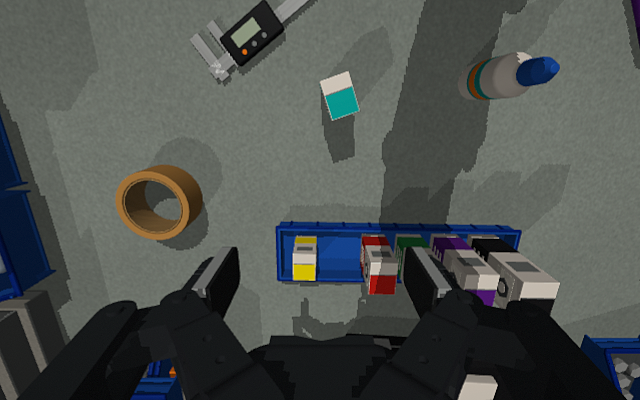

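The turquoise lid is at (340,96), within 1 mm and 0.3° of the first measurement, and its sizes match.

```bash
python3 - <<'E'
from h import *
pick("turquoise"); place("turquoise")
cv2.imwrite("pics/p5.png",robot.snapshot("scene")[110:270,180:450,::-1].repeat(2,0).repeat(2,1))
E
```

```text
turquoise at grasp t=34.5 [ 0.4487 -0.1612  0.0376] yaw 108.4 F [0.5 0.8 0.5] w 0.0848
gripped t=34.9 [ 0.4488 -0.1612  0.0378] yaw 108.4 F [0.  0.7 7.3] w 0.0444
lifted t=36.0 [ 0.4472 -0.1608  0.2057] yaw 108.4 F [-0.1  0.8 -1.7] w 0.0443
above slot t=38.2 [ 0.675  -0.1551  0.0581] yaw 88.9 F [ 0.3 -0.2 -1.3] w 0.0444
contact True
down t=38.8 [ 0.674  -0.1549  0.0408] yaw 88.9 F [-0.9  1.4  5.7] w 0.0442
```

View pics/p5.png

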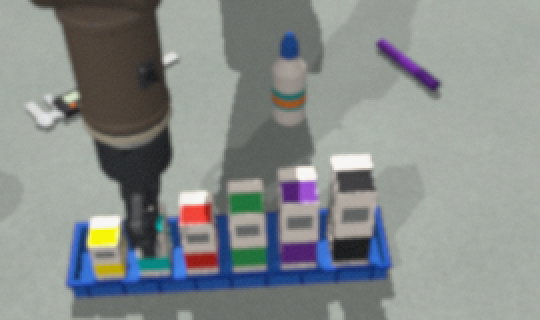

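Turquoise (152,245) is on the tray floor, with contact at the expected height. I'll release it and take the final overhead check.

```bash
python3 - <<'E'
from h import *
release("turquoise")
robot.goto([.62,-.02,.42],[180,0,180])
c=robot.calibration("wrist"); im=robot.snapshot("wrist"); cv2.imwrite("pics/w3.png",im[:,:,::-1])
pos={"yellow":Y,"black":B}|{k:Y+U*SLOT[k] for k in SLOT}
R={}
for k in ["yellow","turquoise","red","green","purple","black"]:
    p=proj(c,[*pos[k],H[k]+.003])[0]
    try:
        r=lid(im,c,k,p,.003,28); R[k]=r[0]; print(k,r[0].round(4),"yaw %.1f"%r[1],np.round(r[2],1),W[k],"err mm",((r[0]-pos[k])*1000).round(1))
    except Exception as e: print(k,p,e)
v=list(R.values()); print([round(float(np.linalg.norm(a-b)),4) for a,b in zip(v,v[1:])])
hsv=cv2.cvtColor(im,cv2.COLOR_RGB2HSV); m=cv2.inRange(hsv,(105,150,40),(125,255,255)); m[:140]=0;m[225:]=0;m[:,:190]=0;m[:,405:]=0
ys,xs=np.nonzero(m);P=np.c_[xs,ys]; 
q=[P[np.argmin(P@d)] for d in ((1,1),(-1,1),(1,-1))]; print(q,onz(c,q,.028)[:,:2].round(4).tolist()); T()
cv2.imwrite("pics/w3z.png",cv2.resize(im[140:225,190:405,::-1],None,fx=3.5,fy=3.5))
cv2.imwrite("pics/p6.png",robot.snapshot("side")[120:310,200:500,::-1].repeat(2,0).repeat(2,1))
E
```

```text
released t=39.1 [ 0.6733 -0.1548  0.0399] yaw 88.9 F [-0.5 -0.1 -0.4] w 0.0589
clear t=40.8 [ 0.6741 -0.155   0.1893] yaw 88.9 F [-0.4 -0.2  0.7] w 0.0853
yellow [ 0.6741 -0.2061] yaw -1.7 [41.9 32.7] (0.042, 0.032) err mm [ 0.7 -0.1]
turquoise [ 0.6734 -0.1557] yaw -0.4 [45.6 34.5] (0.045, 0.034) err mm [-1.  -0.7]
red [ 0.6742 -0.1014] yaw -3.5 [49.9 35.7] (0.048, 0.036) err mm [-1.1  0.6]
green [ 0.6851 -0.0475] yaw 89.9 [35.2 29.8] (0.051, 0.038) err mm [ 8.7 -0.4]
purple [0.6869 0.0089] yaw 89.9 [37.5 30.8] (0.054, 0.04) err mm [ 9.4 -1. ]
black [0.6795 0.0694] yaw -0.1 [56.3 41.6] (0.057, 0.042) err mm [0.9 0.3]
[0.0503, 0.0543, 0.0551, 0.0564, 0.061]
[array([202, 155]), array([391, 158]), array([206, 200])] [[0.6276, -0.2463], [0.634, 0.1101], [0.7167, -0.2497]]
 t=42.0 [ 0.6199 -0.0209  0.4186] yaw 179.9 F [-0.1 -0.1  0.4] w 0.0852
```

View pics/w3.png

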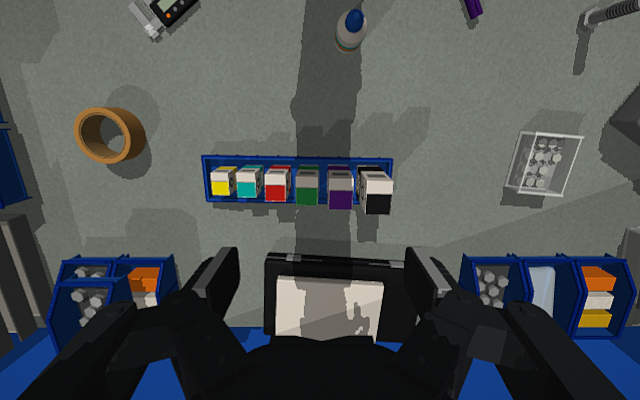

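View pics/p6.png

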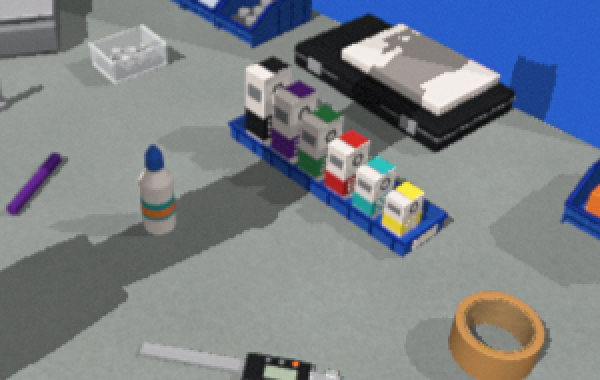

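The overhead picture shows all six in order at about row 185 (columns 222, 248, 277, 307, 341, 375). The side picture shows the heights climbing, and the bottle, nut box and tape roll where they were. For green and purple only the coloured part of the lid was found, because they stand in the arm's shadow. The missing white strip (about 21–23 mm) accounts for their apparent 9 mm offset, which puts them about 1–2 mm from target.

```bash
python3 -c "
from workcell import robot
robot.hold(.5); robot.sign_off()"
```

```text
the job is handed in; nothing more can be done
```

I set the purple, green, red and turquoise cartons upright in the tray between yellow and black, so the row climbs from yellow to black. I gripped each one across its width and lowered it until it touched the tray floor, which came at the expected height each time. The job was handed in at about 42.6 s of the 101 s allowed.

The last overhead check showed:
- **Spacing:** centres from yellow to black are 50, 54, 55, 56 and 61 mm apart, within the 40–72 mm limit.
- **Position and squareness:** yellow, turquoise, red and black are about 1 mm from target. They are within about 2.5° of square with the tray.
- **Green and purple:** my measurement failed to find these two lids in full, because the arm's shadow hid their white part, and it read about 9 mm off across the tray. Allowing for the hidden strip, they are about 1–2 mm from target. Their squareness was judged only from the gripper angle and the coloured part of the lid.
- **End cartons and tray:** the end cartons moved less than 1 mm by measurement. One tray corner read 6.9 mm different, but a carton may have hidden it, and the other two agreed to 0.5 mm.
- **Bystanders:** the bottle, nut box and tape roll look unmoved in the pictures; I did not measure them again.

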